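Lock the sliding jaw of a holding jig against a workpiece

ROBOT

A 6-joint arm with a two-finger parallel gripper is mounted at the origin on a cart in front of the work surface, level with it; the furniture and walls round the work are solid. World frame = base frame: x ahead of the robot, y to its left, z up, the work surface at z = 0. Lengths are in m, angles in degrees, forces in N, time in s.
With the tool pointing down it reaches from about 0.35 to 0.875 m from the base axis. Payload 4.2 kg.
Tool frame: the origin (TCP) lies on the centre line of the jaws, within the pads' length; the fingertips stand 25 mm ahead of it and the grasp point (between the pads) lies 6 mm ahead of it; z points along the fingers, y is the line along which they close (so a half turn about z gives the same grasp; the last joint's range is limited). The gripper opens to 87 mm and grips with 3 to 60 N. Pads are 19 mm wide; open, the fingers measure 117 mm over their backs; the gripper's body (75 mm by 190 mm) begins 51 mm behind the grasp point.
Start: joints at [-54.282, 22.042, 0.453, 0, -68.411, -14.817], TCP at [0.223, -0.584, 0.248] pointing down, gripper open.
Joint ranges: [-179.83, 179.83], [-69.29, 118.12], [-61.27, 80.66], [-181.25, 117.63], [-171.15, -9.14], [-177.46, 177.46]. Speed limits (degrees/s): [159.86, 159.86, 180, 180, 180, 180].

INTERFACE

Orientations are given as a 3x3 rotation matrix whose columns are the frame's x, y, z axes.
In Python, from station import r gives the robot as it stands.
- The arm moves only by the tool move_arm, never from a script. Its argument "series" is a list of rows, each an object with "grip": the opening, from 0 (shut) to 1 (fully open); "xyz": the shift along the tool's x, y, z in mm, a list of three; "angular": the turn, a rotation vector about the tool's x, y, z in rad, a list of three. A call has 1 to 10 rows; each row is the pose to reach, as a shift and turn from the pose commanded when the call began, along the tool's axes at that moment; what a row does not reach only later rows make up. A row lasts 1/10 s, in which the tool goes at most 50 mm and 8.59 degrees, less where a joint would pass 70% of its speed; a pose out of reach is approached as far as the arm can. A call with a gripper value outside its range is refused whole. The fingers move at their own pace and stop on an object; the grip force is fixed at half the most. Time passes only in rows, so rows that repeat a pose let the fingers close. It gives the time, the measured TCP pose, the force, the opening and the grip force at its end, in the units of the state.
- r.sense(): the state, without advancing time (a new reading comes with each control period).
- r.capture(name): name is "scene" or "top"; returns a dict with "img" (384x512x3 uint8, red, green, blue), "camera_matrix" (3x3 intrinsics, pixels), "k1" (the pictures are not rectified: a ray, as slopes to the right and down, at radius r is drawn at 1 + k1 r^2 times it, then the intrinsics apply), "rvec" (rotation vector, rad) and "tvec" (3), from world to camera coordinates, as OpenCV has them. Camera axes: x right, y down, z forward; pixel columns grow to the right and rows downward; lengths in m; the calibration is good to about 2 mm. A picture is of the moment at which its call begins. There is no depth.
- r.finish_job(): hands the job in; it is judged then, once.
The state is a dict: "time_s": time; "joints": joint angles; "joint_velocities": joint speeds; "effort": joint torques, N m; "tcp_pos": TCP position; "ee_rot": TCP orientation; "wrist_force": force on the tool from outside, world axes, zero at the start; "moment": the same for the moment, N m; "gripper_width": opening from 0.0 (shut) to 1.0 (fully open); "gripper_force": force on a finger pad.
Only numpy, scipy, OpenCV 4.12 (cv2) and the standard library are available. Lean on these libraries where they do the work, as an engineer would, in place of code of your own. Each camera call takes 0.05 s, during which the arm holds its last target. There are 200 camera calls.

TASK

Slide the blue jaw of the plywood jig along its track until the pine block is held snugly, with no gap, between the jaw and the wooden end stop, and lock the jaw there by turning the red clamp knob clockwise until it is firmly tight. Leave the block lying flat in the jig, let go of everything, and do not disturb the sanding block, the tape roll or the solder spool.

Things in the scene. Friction and masses are not known exactly. Their poses are not given: they have to be found in the camera images.
- jig: holding jig fixed to the bench: plywood base board 130 (x) x 360 (y) x 18 mm with an aluminium track along its middle. Origin at the centre of its underside. Its y axis runs along the track from the sliding jaw to the end stop, z up; it stands at most 0.25 rad askew on the bench.
- stop_face (a point): centre of the flat face of the fixed wooden end stop (110 wide, 24 thick, 50 mm high, at the +y end of the jig) that looks towards the sliding jaw; 40 mm above the bench. Axes as the jig's.
- jaw_face (a point): centre of the rubber-faced front of the blue sliding jaw (90 wide, 58 mm along the track, 50 mm high above the board, with a sloping head on top that carries the knob, up to about 142 mm above the bench); looks along +y to the end stop; 40 mm above the bench. Axes as the jig's. The jaw cannot leave the track.
- sliding_jaw (a joint): travel of the jaw along the jig's +y (m): grows towards the end stop, range 0 to 0.17. When the knob is loose it takes about 2 N to slide and stays where it is left; with the knob fully tight it stays put against about 20 N. It may be slid by holding the knob.
- knob_grip (a point): grip point on the red clamp knob's axis: an upright bar 66 long, 14 thick, 28 mm high (14 above and below this point) on a 14 mm stem; the jaw's sloping face lies 30 mm below along the axis. z = axis, pointing out, leaning 28 degrees from vertical to the jig's -x side (towards the robot); x = along the bar, y = across its thickness; both turn with the knob.
- clamp_knob (a joint): angle of the knob (rad), grows clockwise seen from outside. Loose at 0 to 0.25 (bar 0.7 to 0.45 rad counter-clockwise from the jig's x), begins to bite near 0.85, firmly tight from 1.15, hard stop at 1.45. It takes about 0.2 N m to turn, about 0.3 N m when tight, and stays where it is left.
- wood_offcut: pine block 56 (x) x 130 (y) x 44 mm, loose, about 0.26 kg, lying on the jig's board between jaw and end stop, a little askew and short of both. Origin at the centre of its underside, y along its length.
- wood_end_stop (a point): centre of the block's end that faces the end stop (65 mm along the block's +y from its centre). Axes as the block's.
- wood_end_jaw (a point): centre of the block's end that faces the sliding jaw. Axes as the block's.
- sanding_block: brown cork sanding block 58 x 101 x 34 mm on the bench, leave it alone. Origin at the centre of its underside.
- masking_tape: roll of cream tape 98 mm across, 26 mm high, lying flat on the bench, leave it alone. Origin at the centre of its underside.
- solder_spool: spool of solder, 54 mm across, 39 mm high, black flanges, standing flat on the bench, leave it alone. Origin at the centre of its underside.

How it is judged:
By the outcome, as a careful person would: the job done as asked, in the order asked, and still so for the second after the job is handed in, with the robot touching nothing.
It also fails if it takes over 34 s, if anything falls off the work surface, if the arm or the gripper's body presses on something with over 40 N, if the wrist force passes 120 N, or if a joint passes its speed limit or range.

## Working session

There is one attempt and no reset: what is moved stays moved. The work goes in short steps, Python scripts to look and compute and a tool call to move; the robot and the scene stay as the last step left them, time stands still between calls to the robot, and variables do not carry over. Pictures are saved under pics/ and viewed, at most 10 in all, crops included, and the job is handed in when it is done.

Besides the shell and the picture viewer there is one more tool, called after "Call:" as name(argument=value, ...), one argument or row to a line, values as JSON. move_arm: Moves the arm, as the interface text tells. Its arguments: {"type":"object","properties":{"series":{"type":"array"}},"required":["series"]}

```bash
mkdir -p pics; cat > h.py <<'E'
import numpy as np, cv2
from station import r
def cap(n,f):
    c=r.capture(n); np.savez('pics/'+f+'.npz',**c)
    cv2.imwrite('pics/'+f+'.png',cv2.cvtColor(c['img'],cv2.COLOR_RGB2BGR)); return c
def ld(f): return dict(np.load('pics/'+f+'.npz'))
def Rt(c): return cv2.Rodrigues(np.array(c['rvec'],float))[0],np.array(c['tvec'],float).ravel()
def ray(c,uv):
    K=np.array(c['camera_matrix']);d=(np.array(uv,float)-K[:2,2])/[K[0,0],K[1,1]]
    s=d.copy()
    for _ in range(20): s=d/(1+float(c['k1'])*(s@s))
    R,t=Rt(c); return -R.T@t,R.T@np.array([*s,1])
def onz(c,uv,z):
    o,d=ray(c,uv); return o+d*(z-o[2])/d[2]
def proj(c,P):
    R,t=Rt(c);p=np.atleast_2d(P)@R.T+t;s=p[:,:2]/p[:,2:]
    s=s*(1+float(c['k1'])*(s**2).sum(1,keepdims=True));K=np.array(c['camera_matrix'])
    return s*[K[0,0],K[1,1]]+K[:2,2]
E
python3 - <<'E'
from h import *
for n in('scene','top'):
    c=cap(n,n+'0'); R,t=Rt(c); print(n,-R.T@t,R[2],c['camera_matrix'].tolist() if hasattr(c['camera_matrix'],'tolist') else c['camera_matrix'])
a=np.hstack([cv2.resize(cv2.imread('pics/top0.png'),None,fx=1.5,fy=1.5)]);cv2.imwrite('pics/top0b.png',a)
a=cv2.resize(cv2.imread('pics/scene0.png'),None,fx=1.5,fy=1.5);cv2.imwrite('pics/scene0b.png',a)
print(r.sense())
E
```

```text
scene [0.12385654 0.58069754 0.62391911] [ 0.4539759  -0.66306759 -0.59518674] [[378.8807973076415, 0.0, 257.7537069723821], [0.0, 378.8807973076415, 184.89666539131278], [0.0, 0.0, 1.0]]
top [0.32818827 0.00490195 1.11813554] [ 0.15437678 -0.01450091 -0.98790563] [[463.7150019573833, 0.0, 253.18315070339474], [0.0, 463.7150019573833, 193.08879495840287], [0.0, 0.0, 1.0]]
{'time_s': 0.1, 'joints': array([-5.42821477e+01,  2.20872682e+01,  3.91590129e-01, -2.74114620e-02,
       -6.84104289e+01, -1.48169399e+01]), 'joint_velocities': array([ 0.04423287, -0.17651367,  0.10250839,  0.12373332,  0.10899917,
       -0.02422846]), 'effort': array([-5.17646640e-04, -3.91689777e+01,  1.87934250e+01,  4.23180163e+00,
        1.35110045e-02, -7.02632337e-05]), 'tcp_pos': array([ 0.2228449 , -0.58342976,  0.24658109]), 'ee_rot': array([[-9.34261712e-01, -3.56587347e-01, -7.19935850e-04],
       [-3.56588071e-01,  9.34260049e-01,  1.76324643e-03],
       [ 4.38559358e-05,  1.90405416e-03, -9.99998186e-01]]), 'wrist_force': array([-0.48395143,  0.40471554,  0.60753305]), 'moment': array([ 0.00597594,  0.04069542, -0.02054316]), 'gripper_force': 0.0, 'gripper_width': 1.001189973610399}
```

View pics/top0b.png

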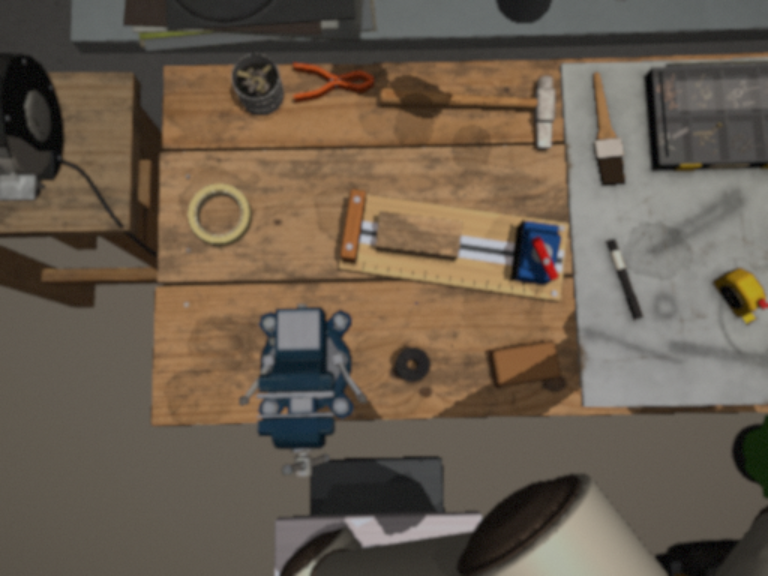

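View pics/scene0b.png

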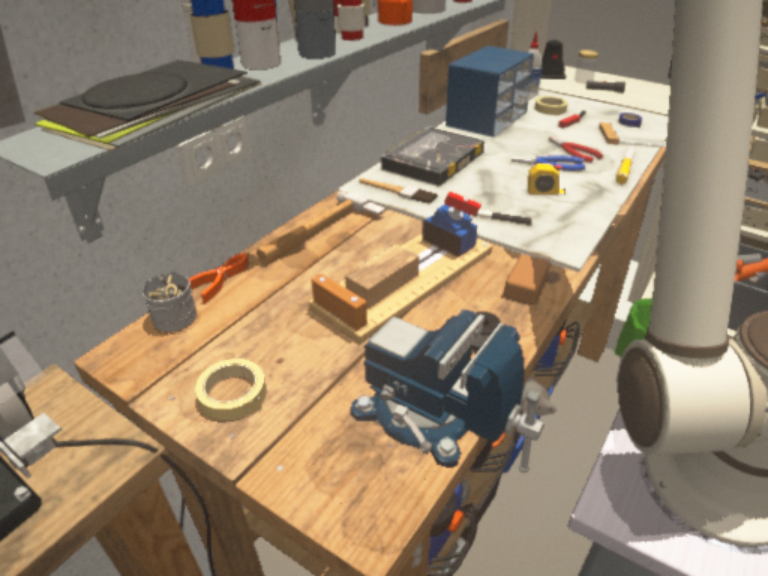

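The top view (1.5x) shows the stop at about (353,225), the block at (418,236), the blue jaw at (537,252) and the red knob at (544,259). The cork block, spool, tape and a vise are all to the robot's side or to the left. I'll zoom in to get exact corners.

```bash
python3 - <<'E'
import cv2,numpy as np
a=cv2.imread('pics/top0.png')[120:205,222:387]; a=cv2.resize(a,None,fx=4.8,fy=4.8,interpolation=cv2.INTER_CUBIC)
b=cv2.imread('pics/scene0.png')[125:230,200:335]; b=cv2.resize(b,None,fx=5.7,fy=5.7,interpolation=cv2.INTER_CUBIC)
for im,u0,v0,s in((a,222,120,4.8),(b,200,125,5.7)):
    for u in range(u0-u0%10+10,u0+170,10):
        x=int((u-u0)*s);cv2.line(im,(x,0),(x,6),(0,255,0),1);cv2.putText(im,str(u),(x,16),0,.35,(0,255,0),1)
    for v in range(v0-v0%10+10,v0+110,10):
        y=int((v-v0)*s);cv2.line(im,(0,y),(6,y),(0,255,0),1);cv2.putText(im,str(v),(8,y),0,.35,(0,255,0),1)
cv2.imwrite('pics/za.png',a);cv2.imwrite('pics/zb.png',b);print(a.shape,b.shape)
E
```

```text
(408, 792, 3) (598, 770, 3)
```

View pics/za.png

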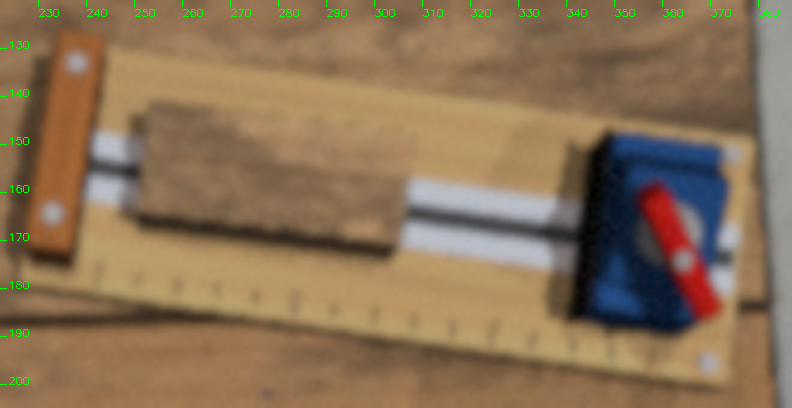

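View pics/zb.png

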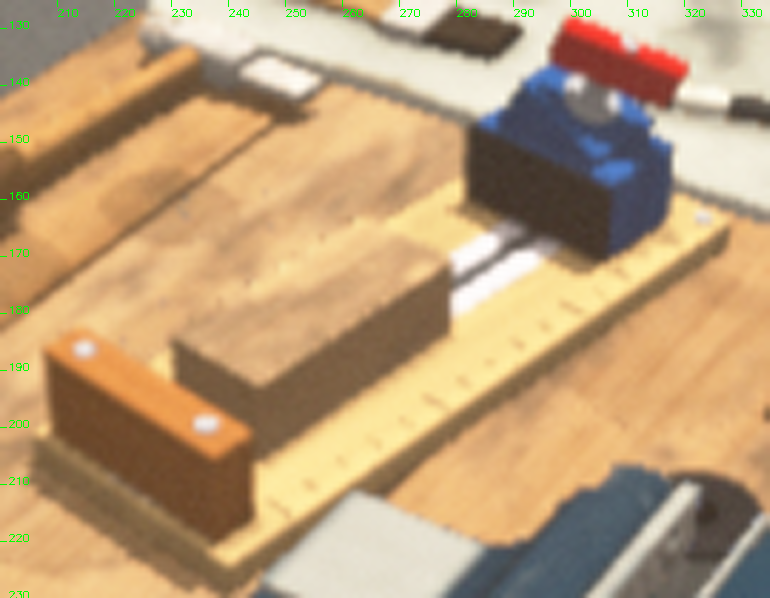

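The zoomed crops give clear corners for the board, stop, block, jaw and red bar. I'll fit the whole model to these by least squares.

```bash
cat > fit.py <<'E'
from h import *
from scipy.optimize import least_squares
T,S=ld('top0'),ld('scene0')
t=lambda *p:np.array(p)/4.8+[222,120]
s=lambda *p:np.array(p)/5.7+[200,125]
def jigT(p): c,q=np.cos(p[2]),np.sin(p[2]);return np.array([[c,-q,0],[q,c,0],[0,0,1]]),np.array([p[0],p[1],0])
def A(p,X): R,o=jigT(p);return R@np.array(X)+o
ax=np.array([-np.sin(np.radians(28)),0,np.cos(np.radians(28))])
def knobR(th): # bar dir = jig x rotated ccw by b=.7-th about ax, start in plane perpendicular to ax
    ex=np.array([ax[2],0,-ax[0]]);ey=np.cross(ax,ex);b=.7-th
    x=np.cos(b)*ex+np.sin(b)*ey;return np.c_[x,np.cross(ax,x),ax]
def preds(p):
    J=p[:3];B=p[3:6];ys,yj=p[6:8];g=p[8:11];K=knobR(p[11]);xj=0
    L=[]
    j=lambda x,y,z,c,uv:L.append((A(J,[x,y,z]),c,uv))
    b=lambda x,y,z,c,uv:L.append((A(B,[x,y,z]),c,uv))
    j(.065,-.18,.018,T,t(752,138));j(-.065,-.18,.018,T,t(730,384));j(-.065,.18,.018,T,t(22,285))
    j(-.065,.18,.018,S,s(225,565));j(-.065,-.18,.018,S,s(730,228));j(.065,.18,.018,S,s(35,435))
    j(.055,ys+.024,.068,T,t(62,30));j(.055,ys,.068,T,t(104,36));j(-.055,ys,.068,T,t(72,258));j(-.055,ys+.024,.068,T,t(28,250))
    j(.055,ys+.024,.068,S,s(47,350));j(-.055,ys+.024,.068,S,s(213,455));j(-.055,ys,.068,S,s(252,437));j(.055,ys,.068,S,s(85,333))
    b(.028,.065,.062,T,t(150,102));b(-.028,-.065,.062,T,t(393,248));b(-.028,.065,.062,T,t(138,218));b(.028,-.065,.062,T,t(412,150))
    b(.028,.065,.062,S,s(172,340));b(-.028,.065,.062,S,s(258,388));b(-.028,-.065,.062,S,s(450,265));b(-.028,.065,.018,S,s(258,460));b(-.028,-.065,.018,S,s(450,333))
    j(-.045,yj,.068,S,s(610,188));j(-.045,yj,.018,S,s(605,260));j(.045,yj,.018,S,s(465,205));j(.045,yj,.068,S,s(468,125))
    k=lambda x,y,z,c,uv:L.append((A(J,g+K@np.array([x,y,z])),c,uv))
    k(.033,0,.014,T,t(655,187));k(-.033,0,.014,T,t(708,315));k(.033,0,.014,S,s(685,65)) if 0 else None
    k(.033,.007,.014,S,s(568,20));k(-.033,.007,.014,S,s(674,78));k(-.033,-.007,.014,S,s(688,65))
    return L
def res(p): return np.concatenate([(proj(c,P)[0]-uv) for P,c,uv in preds(p)])
p0=np.array([.5,-.08,-.15,.52,0,-.15,.13,-.1,0,-.13,.12,.1])
f=least_squares(res,p0,loss='soft_l1',f_scale=1);p=f.x
if __name__=='__main__':
    np.set_printoptions(precision=4,suppress=True);print(p,f.cost);print(res(p).reshape(-1,2).round(1).tolist())
    J=p[:3];ws=[A(p[3:6],[0,.065,0]),A(p[3:6],[0,-.065,0])];R,o=jigT(J)
    print('block ends in jig',[R.T@(w-o) for w in ws],'rel yaw',p[5]-p[2])
    print('knob world',A(J,p[8:11]));print('slide need',p[6]-.13-p[7])
    np.save('fit.npy',p)
E
python3 fit.py
```

```text
[ 0.5681 -0.1318 -0.1655  0.5775 -0.0716 -0.1621  0.1507 -0.0968 -0.0176
 -0.1269  0.112   0.1519] 22.127781917053603
[[0.4, 0.1], [-0.6, 1.2], [-1.8, 0.6], [1.0, -0.2], [0.5, -2.4], [-1.3, -0.9], [-1.2, 0.2], [0.2, 0.4], [-0.1, -0.2], [-1.2, -0.0], [-1.0, -1.0], [0.9, -0.1], [1.4, -1.8], [-0.4, -2.2], [-0.7, 0.3], [0.7, 0.7], [-1.5, -0.8], [-0.3, -2.1], [-0.7, -1.4], [0.0, -0.5], [1.2, -1.2], [0.5, 0.8], [0.8, 0.3], [-0.1, -1.2], [-0.4, 1.2], [-0.2, -0.9], [-0.2, -1.6], [0.5, 0.3], [-0.2, 0.3], [-2.1, 0.3], [1.0, 0.3], [-0.7, -0.9]]
block ends in jig [array([-0.0009,  0.1259,  0.    ]), array([-0.0004, -0.0041,  0.    ])] rel yaw 0.0033829991147491523
knob world [ 0.5298 -0.2541  0.112 ]
slide need 0.11751859812951714
```

```bash
cat > rel.py <<'E'
from h import *
from scipy.spatial.transform import Rotation as Ro
import fit
np.set_printoptions(precision=4,suppress=True)
def goal(g,th,back,yaw=None,p=fit.p):
    R,o=fit.jigT(p); K=R@fit.knobR(th); z=-K[:,2]; x=-K[:,0]
    return g-(.006+back)*z, np.c_[x,np.cross(z,x),z]
def rel(P,Rg):
    s=r.sense();R=s['ee_rot'];return R.T@(P-s['tcp_pos'])*1000,Ro.from_matrix(R.T@Rg).as_rotvec()
E
python3 - <<'E'
from rel import *
g=fit.A(fit.p[:3],fit.p[8:11])
print(*rel(*goal(g,fit.p[11],.09)));print(goal(g,fit.p[11],.09))
R,o=fit.jigT(fit.p);P,Rg=goal(g,fit.p[11],0);print('jig y in tool',Rg.T@R[:,1],'jig z',Rg.T@[0,0,1])
E
```

```text
[-365.3651  220.9213   50.1914] [ 0.2528 -0.4194 -0.018 ]
(array([ 0.4854, -0.2467,  0.1968]), array([[-0.8291, -0.3132,  0.4631],
       [-0.3898,  0.9176, -0.0774],
       [-0.4007, -0.2446, -0.8829]]))
jig y in tool [-0.5211  0.8535  0.    ] jig z [-0.4007 -0.2446 -0.8829]
```

Call:
move_arm(
  series=[
    {"grip":1,"xyz":[-40,24,0],"angular":[0.03,-0.05,0]},
    {"grip":1,"xyz":[-80,48,0],"angular":[0.06,-0.1,0]},
    {"grip":1,"xyz":[-120,73,0],"angular":[0.09,-0.15,0]},
    {"grip":1,"xyz":[-160,97,0],"angular":[0.12,-0.2,-0.01]},
    {"grip":1,"xyz":[-200,121,5],"angular":[0.15,-0.25,-0.01]},
    {"grip":1,"xyz":[-240,145,15],"angular":[0.18,-0.3,-0.01]},
    {"grip":1,"xyz":[-280,169,25],"angular":[0.21,-0.35,-0.015]},
    {"grip":1,"xyz":[-320,194,35],"angular":[0.24,-0.4,-0.018]},
    {"grip":1,"xyz":[-355,215,48],"angular":[0.253,-0.419,-0.018]},
    {"grip":1,"xyz":[-365,221,50],"angular":[0.253,-0.419,-0.018]},
  ],
)

```text
time_s: 1.1
tcp_pos: [0.4847, -0.2439, 0.1952]
ee_rot: [[-0.829, -0.318, 0.46], [-0.394, 0.916, -0.076], [-0.398, -0.244, -0.884]]
wrist_force: [-0.0, -0.3, -0.3]
gripper_width: 1.002
gripper_force: 0.0
```

Call:
move_arm(
  series=[
    {"grip":1,"xyz":[0,0,0],"angular":[0,0,0]},
    {"grip":1,"xyz":[0,0,0],"angular":[0,0,0]},
  ],
)

```text
time_s: 1.3
tcp_pos: [0.485, -0.2471, 0.1974]
ee_rot: [[-0.829, -0.314, 0.463], [-0.391, 0.917, -0.079], [-0.4, -0.246, -0.883]]
wrist_force: [0.8, -0.1, 1.3]
gripper_width: 0.996
gripper_force: 0.0
```

```bash
python3 - <<'E'
from rel import *
g=fit.A(fit.p[:3],fit.p[8:11]); s=r.sense()
print(s['joints'],s['tcp_pos'],s['wrist_force']);print(*rel(*goal(g,fit.p[11],0)))
ims=[]
for n in('top','scene'):
    c=cap(n,n+'1'); uv=proj(c,g)[0].astype(int);u,v=np.clip(uv,[50,50],[460,330])
    im=cv2.cvtColor(c['img'],cv2.COLOR_RGB2BGR)[v-50:v+50,u-50:u+50]
    ims.append(cv2.resize(im,None,fx=4,fy=4,interpolation=cv2.INTER_CUBIC));print(n,u-50,v-50)
cv2.imwrite('pics/m1.png',np.hstack(ims))
E
```

```text
[-10.0095   7.0038 -33.5804  -0.4487 -21.4015 -57.6283] [ 0.485  -0.2471  0.1974] [ 0.7591 -0.1465  1.3454]
[-0.2182  0.5476 90.6961] [-0.0014 -0.0005  0.0015]
top 313 120
scene 256 85
```

View pics/m1.png

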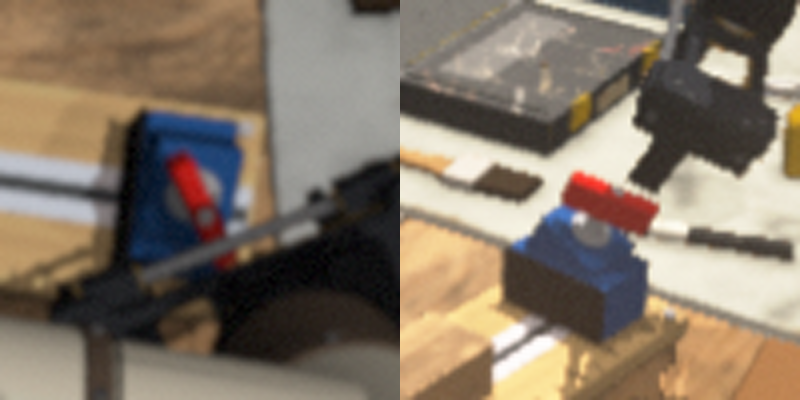

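The top crop shows the red bar centred at about (200,210) between the open fingers, at about (100,290) and (335,195). In the scene crop the gripper lies on the knob axis. I'll advance and close.

Call:
move_arm(
  series=[
    {"grip":1,"xyz":[0,0,25],"angular":[0,0,0]},
    {"grip":1,"xyz":[0,0,50],"angular":[0,0,0]},
    {"grip":1,"xyz":[0,0.5,70],"angular":[0,0,0]},
    {"grip":1,"xyz":[0,0.5,82],"angular":[0,0,0]},
    {"grip":1,"xyz":[0,0.5,89],"angular":[0,0,0]},
    {"grip":0.5,"xyz":[0,0.5,89],"angular":[0,0,0]},
    {"grip":0.4,"xyz":[0,0.5,89],"angular":[0,0,0]},
    {"grip":0.3,"xyz":[0,0.5,89],"angular":[0,0,0]},
    {"grip":0.25,"xyz":[0,0.5,89],"angular":[0,0,0]},
    {"grip":0.25,"xyz":[0,0.5,89],"angular":[0,0,0]},
  ],
)

```text
time_s: 2.4
tcp_pos: [0.5263, -0.2537, 0.1195]
ee_rot: [[-0.828, -0.313, 0.464], [-0.391, 0.917, -0.079], [-0.401, -0.247, -0.882]]
wrist_force: [-0.2, 0.4, -0.1]
gripper_width: 0.63
gripper_force: 0.0
```

```bash
python3 - <<'E'
from rel import *
g=fit.A(fit.p[:3],fit.p[8:11]); s=r.sense()
print(s['joints'],s['gripper_width'],s['wrist_force']);print(*rel(*goal(g,fit.p[11],0)))
ims=[]
for n in('top','scene'):
    c=cap(n,n+'2'); uv=proj(c,g)[0].astype(int);u,v=np.clip(uv,[40,40],[460,330])
    im=cv2.cvtColor(c['img'],cv2.COLOR_RGB2BGR)[v-40:v+40,u-40:u+40]
    ims.append(cv2.resize(im,None,fx=5,fy=5,interpolation=cv2.INTER_CUBIC))
cv2.imwrite('pics/m2.png',np.hstack(ims))
E
```

```text
[ -9.9215  17.4168 -34.2249  -0.6032 -10.2508 -57.5526] 0.6299126078773742 [-0.1897  0.3633 -0.1005]
[0.204  0.4131 2.2959] [-0.0025  0.0007  0.0011]
```

View pics/m2.png

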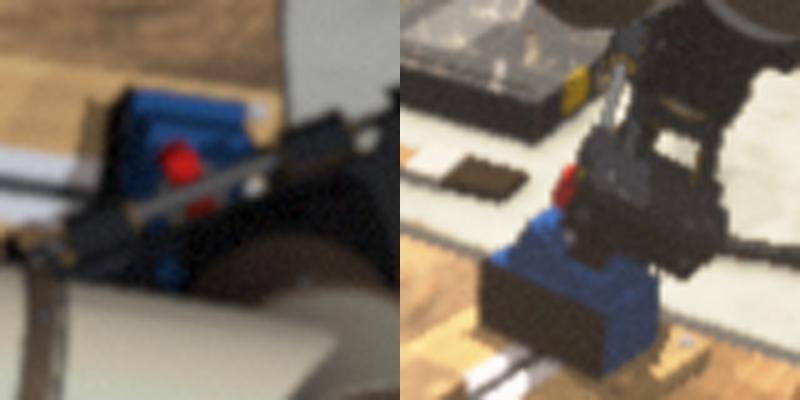

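The fingers straddle the red bar, though joint 5 (−10.25°) is close to its limit of −9.14°. Before gripping, I'll fit a small kinematic model to see whether tilting the tool slightly about its closing axis keeps the slide and turn in range.

```bash
cat > kin.py <<'E'
from rel import *
from scipy.optimize import least_squares as LS
c,s_=np.cos,np.sin
D=[([-54.282,22.0873,.3916],[.22284,-.58343,.24658],[-.0007,.0018,-1]),([-10.0095,7.0038,-33.5804],[.485,-.2471,.1974],[.463,-.079,-.883]),([-9.9215,17.4168,-34.2249],[.5263,-.2537,.1195],[.464,-.079,-.882])]
def W(j,q):
    a,b,d=np.radians(j);h,L1,L2,Lt,off,e=q
    rho=e+L1*s_(b)+L2*c(b-d);z=h+L1*c(b)-L2*s_(b-d)
    return np.array([rho*c(a)+off*s_(a),rho*s_(a)-off*c(a),z])
def f(q): return np.r_[np.concatenate([W(j,q)+q[3]*np.array(z)-P for j,P,z in D])*1000,(q-q0)*2]
q0=np.array([.25,.4,.4,.2,.16,0]);S=LS(f,q0);q=S.x
def ik(P,R):
    w=P-q[3]*R[:,2]
    k=LS(lambda j:(W(j,q)-w)*100,[-5,15,-34]);j=k.x;a,b,d=np.radians(j)
    F=np.array([c(b-d)*c(a),c(b-d)*s_(a),-s_(b-d)]);side=np.array([-s_(a),c(a),0]);up=np.cross(F,side)
    z=R[:,2];j5=np.degrees(np.arccos(F@z));j4=np.degrees(np.arctan2(z@side,-(z@up)))
    return *j,j4,-j5,k.cost
E
python3 - <<'E'
from kin import *
print('q',q,f(q)[:9])
g=fit.A(fit.p[:3],fit.p[8:11]);Rj,_=fit.jigT(fit.p)
for de in(0,.1,.2,.3):
  for d,dth in((0,0),(.06,0),(.118,0),(.118,.4),(.118,.8),(.118,1.2)):
    P,Rg=goal(g+d*Rj[:,1],fit.p[11]+dth,0);Rt_=Rg@Ro.from_rotvec([0,de,0]).as_matrix();P=g+d*Rj[:,1]-.006*Rt_[:,2]
    print(de,d,dth,np.round(ik(P,Rt_),1))
E
```

```text
q [ 0.1605  0.5642  0.4238  0.2801  0.1598 -0.0017] [ 0.0107 -0.0036 -0.0379  0.0262 -0.0236  0.0665 -0.0364  0.0187 -0.0282]
0 0 0 [ -9.9  17.7 -34.2   1.2 -10.1   0. ]
0 0.06 0 [ -1.8  16.2 -36.5 -21.  -10.1   0. ]
0 0.118 0 [  6.2  15.4 -37.8 -37.5 -12.    0. ]
0 0.118 0.4 [  6.2  15.4 -37.8 -37.5 -12.    0. ]
0 0.118 0.8 [  6.2  15.4 -37.8 -37.5 -12.    0. ]
0 0.118 1.2 [  6.2  15.4 -37.8 -37.5 -12.    0. ]
0.1 0 0 [ -8.   18.  -31.4 -11.7 -17.8   0. ]
0.1 0.06 0 [ -0.3  16.8 -33.5 -21.1 -18.5   0. ]
0.1 0.118 0 [  7.3  16.2 -34.5 -28.2 -20.2   0. ]
0.1 0.118 0.4 [  5.8  16.3 -33.8 -20.  -19.6   0. ]
0.1 0.118 0.8 [  4.4  16.4 -33.7 -12.5 -18.1   0. ]
0.1 0.118 1.2 [  3.2  16.4 -34.3  -5.9 -15.8   0. ]
0.2 0 0 [ -6.3  18.9 -28.6 -16.2 -25.6   0. ]
0.2 0.06 0 [  1.1  17.8 -30.3 -20.8 -26.6   0. ]
0.2 0.118 0 [  8.2  17.3 -31.  -24.2 -28.2   0. ]
0.2 0.118 0.4 [  5.4  17.7 -29.7 -12.8 -27.5   0. ]
0.2 0.118 0.8 [  2.7  17.8 -29.6  -1.7 -25.5   0. ]
0.2 0.118 1.2 [  0.4  17.8 -30.6   9.7 -22.2   0. ]
0.3 0 0 [ -4.8  20.1 -25.6 -18.3 -33.2   0. ]
0.3 0.06 0 [  2.3  19.2 -27.  -20.4 -34.3   0. ]
0.3 0.118 0 [  9.   18.9 -27.5 -21.8 -35.8   0. ]
0.3 0.118 0.4 [  5.1  19.4 -25.6  -9.  -35.2   0. ]
0.3 0.118 0.8 [  1.2  19.6 -25.4   3.8 -33.1   0. ]
0.3 0.118 1.2 [ -2.1  19.5 -26.9  17.4 -29.3   0. ]
```

```bash
python3 - <<'E'
from kin import *
def phi(P,R):
    j=ik(P,R);a,b,d=np.radians(j[:3]);F=np.array([c(b-d)*c(a),c(b-d)*s_(a),-s_(b-d)]);n=np.cross(F,R[:,2]);n/=np.linalg.norm(n)
    return np.degrees(np.arctan2(np.cross(n,R[:,0])@R[:,2],n@R[:,0])),j
s=r.sense();print('now',s['joints'][5],phi(s['tcp_pos'],s['ee_rot']))
print('start',phi(np.array([.22284,-.58343,.24658]),np.array([[-.93426,-.3566,-.0007],[-.3566,.93426,.00176],[0,.0019,-1]])))
g=fit.A(fit.p[:3],fit.p[8:11]);Rj,_=fit.jigT(fit.p)
for de in(0,.12):
  for d,dth in((0,0),(.118,0),(.118,.6),(.118,1.3)):
    P,Rg=goal(g+d*Rj[:,1],fit.p[11]+dth,0);R=Rg@Ro.from_rotvec([0,de,0]).as_matrix()
    print(de,d,dth,phi(g+d*Rj[:,1]-.006*R[:,2],R)[0])
E
```

```text
now -57.55529362896966 (np.float64(-122.43479495016615), (np.float64(-9.915232100579681), np.float64(17.426020505287962), np.float64(-34.23381566309438), np.float64(0.5957680895923392), np.float64(-10.257396669876352), np.float64(6.783833086912424e-20)))
start (np.float64(-165.18389139789218), (np.float64(-54.2820039375899), np.float64(22.0841512177929), np.float64(0.39226315186284844), np.float64(0.028291689829837964), np.float64(-68.4133603642221), np.float64(3.0352655923542837e-27)))
0 0 0 -123.04417622092834
0 0.118 0 -70.65420174812215
0 0.118 0.6 -36.276734040272764
0 0.118 1.3 3.830311618884863
0.12 0 0 -107.34761499024992
0.12 0.118 0 -79.82198788100692
0.12 0.118 0.6 -60.705390742276
0.12 0.118 1.3 -36.41338947870621
```

Tilting by 0.13 rad about the closing axis keeps joint 5 (about −20°) and joint 6 (about −144° at worst) in range. I'll tilt, then close.

Call:
move_arm(
  series=[
    {"grip":0.5,"xyz":[-0.4,0,0.5],"angular":[0,0.065,0]},
    {"grip":0.4,"xyz":[-0.6,0.3,1],"angular":[0,0.13,0]},
    {"grip":0.3,"xyz":[-0.6,0.3,1],"angular":[0,0.13,0]},
    {"grip":0.2,"xyz":[-0.6,0.3,1],"angular":[0,0.13,0]},
    {"grip":0,"xyz":[-0.6,0.3,1],"angular":[0,0.13,0]},
    {"grip":0,"xyz":[-0.6,0.3,1],"angular":[0,0.13,0]},
    {"grip":0,"xyz":[-0.6,0.3,1],"angular":[0,0.13,0]},
    {"grip":0,"xyz":[-0.6,0.3,1],"angular":[0,0.13,0]},
    {"grip":0,"xyz":[-0.6,0.3,1],"angular":[0,0.13,0]},
  ],
)

```text
time_s: 3.4
tcp_pos: [0.5262, -0.2534, 0.1177]
ee_rot: [[-0.883, -0.313, 0.35], [-0.377, 0.917, -0.129], [-0.281, -0.246, -0.928]]
wrist_force: [-3.6, 1.7, 0.5]
gripper_width: 0.163
gripper_force: 29.2
```

```bash
python3 - <<'E'
from rel import *
s=r.sense();R,_=fit.jigT(fit.p)
print(s['joints'],s['gripper_width'],s['gripper_force'],s['wrist_force'],s['moment']);print('jig y in tool',s['ee_rot'].T@R[:,1])
E
```

```text
[ -8.5311  17.9803 -37.6792  18.8905 -13.5309 -78.0731] 0.16341247080154217 29.227045449151774 [-3.6321  1.7072  0.4575] [0.4836 1.5337 0.1207]
jig y in tool [-0.517   0.8531 -0.0697]
```

Bar gripped (width 0.163, about 14 mm, 29 N). The joints differ from my model, so I'll refit it with part of the lateral offset placed after joint 4.

```bash
cat > kin2.py <<'E'
from rel import *
from scipy.optimize import least_squares as LS
s=r.sense()
Z=Ro.from_euler
def fk(j,q):
    a,b,d,j4,j5,j6=np.radians(j);h,L1,L2,Lt,oa,e,ob,e2,et=q[:9];sg=SG
    A=Z('z',a).as_matrix();i=b-d
    # plane frame: X out, Y left, Z up; forearm frame: z=F, y=left, x = y x z
    Ff=np.array([np.cos(i),0,-np.sin(i)]);Y=np.array([0,1.,0]);M=A@np.c_[np.cross(Y,Ff),Y,Ff]
    p=A@np.array([e+L1*np.sin(b),-oa,h+L1*np.cos(b)])+M@np.array([e2,0,L2])
    M=M@Z('z',sg[0]*j4).as_matrix()@Z('y',-j5).as_matrix()
    p=p+M@np.array([et,-ob,Lt])
    return p,M@Z('z',sg[1]*j6+np.pi*SG[2]).as_matrix()
D=[([-54.2821,22.0873,.3916,-.0274,-68.4104,-14.817],[.22284,-.58343,.24658]),([-10.0095,7.0038,-33.5804,-.4487,-21.4015,-57.6283],[.485,-.2471,.1974]),([-9.9215,17.4168,-34.2249,-.6032,-10.2508,-57.5526],[.5263,-.2537,.1195]),([-8.5311,17.9803,-37.6792,18.8905,-13.5309,-78.0731],[.5262,-.2534,.1177])]
RR=np.array([[-.883,-.313,.35],[-.377,.917,-.129],[-.281,-.246,-.928]])
q0=np.array([.25,.45,.42,.25,.08,0,.08,0,0])
def f(q): return np.r_[np.concatenate([fk(j,q)[0]-P for j,P in D])*1000,(q-q0)*3]
best=None
for s4 in(1,-1):
  for s6 in(1,-1):
    for k in(0,1):
      SG=(s4,s6,k);o=LS(f,q0);er=max(np.abs(fk(j,o.x)[1]-R).max() for j,R in((D[3][0],RR),(D[0][0],np.array([[-.934,-.357,0],[-.357,.934,0],[0,0,-1]]))))
      if best is None or o.cost+er*100<best[0]: best=(o.cost+er*100,SG,o.x,er)
SG,q=best[1],best[2]
def ik(P,R,j0):
    return LS(lambda j:np.r_[(fk(j,q)[0]-P)*100,(fk(j,q)[1]-R).ravel()*10],j0,x_scale=10.)
E
python3 - <<'E'
from kin2 import *
print(best[0],SG,q,best[3],f(q)[:12])
R0=s['ee_rot'];P0=s['tcp_pos'];Rj,_=fit.jigT(fit.p);ax=-Rj@fit.ax
j=s['joints'];gp=P0+.006*R0[:,2]
for d,t in[(0,0),(.03,0),(.06,0),(.09,0),(.118,0)]+[(.118,x) for x in np.arange(.1,1.35,.1)]:
    Rq=Ro.from_rotvec(ax*t).as_matrix()@R0;P=gp+d*Rj[:,1]-.006*Rq[:,2]
    k=ik(P,Rq,j);j=k.x;print(d,round(t,1),j.round(1),round(k.cost,4))
E
```

```text
99.43360262423056 (-1, 1, 0) [ 0.16    0.5646  0.4214  0.2809  0.0003  0.0006  0.1595 -0.0002  0.0001] 0.9927445697316896 [-0.0016  0.0004  0.004   0.0137  0.0417 -0.0137 -0.0129 -0.0423  0.0191
  0.0005  0.0007 -0.0085]
0 0 [ -8.5  18.  -37.7  18.9 -13.5 -11.9] 0.0
0.03 0 [ -6.   17.2 -41.6  28.1 -11.2  -0.4] 0.0
0.06 0 [ -4.6  16.4 -45.6  40.2  -9.   13.2] 0.0
0.09 0 [ -4.5  15.7 -48.9  54.4  -7.2  27.7] 0.0
0.118 0 [ -3.8  15.4 -50.6  63.9  -6.7  37.8] 0.0
0.118 0.1 [  0.   15.7 -48.   49.3  -8.9  32.3] 0.0
0.118 0.2 [  2.1  16.  -45.6  38.9 -10.7  29.5] 0.0
0.118 0.3 [  3.2  16.2 -43.5  31.4 -12.2  28.6] 0.0
0.118 0.4 [  3.7  16.4 -41.7  25.5 -13.5  28.9] 0.0
0.118 0.5 [  3.9  16.5 -40.1  20.7 -14.5  29.9] 0.0
0.118 0.6 [  3.9  16.6 -38.7  16.6 -15.4  31.5] 0.0
0.118 0.7 [  3.8  16.6 -37.5  13.  -16.1  33.6] 0.0
0.118 0.8 [  3.6  16.7 -36.4   9.9 -16.6  35.9] 0.0
0.118 0.9 [  3.3  16.7 -35.5   7.  -17.   38.6] 0.0
0.118 1.0 [  3.   16.7 -34.7   4.4 -17.3  41.4] 0.0
0.118 1.1 [  2.6  16.7 -34.    2.  -17.5  44.5] 0.0
0.118 1.2 [  2.3  16.7 -33.4  -0.2 -17.6  47.8] 0.0
0.118 1.3 [  1.9  16.6 -32.9  -2.3 -17.5  51.2] 0.0
```

The refit is excellent: residuals are below 0.05 mm and the whole 0.16 m offset sits at the wrist. It also shows that joint 5 would reach its limit during the slide, so I need more tilt. I'll scan for how much.

```bash
sed -i 's/^SG,q=.*/SG,q=best[1],best[2]\nSG=(SG[0],-1,-.5)/' kin2.py; python3 - <<'E'
from kin2 import *
R0=s['ee_rot'];P0=s['tcp_pos'];Rj,_=fit.jigT(fit.p);ax=-Rj@fit.ax
print(np.abs(fk(s['joints'],q)[1]-R0).max())
gp=P0+.006*R0[:,2]
for e in(.1,.15,.2,.25,.3):
  j=s['joints'];Re=R0@Ro.from_rotvec([0,e,0]).as_matrix();L=[]
  for d,t in[(x,0) for x in np.arange(0,.121,.02)]+[(.12,x) for x in np.arange(.1,1.35,.1)]:
    Rq=Ro.from_rotvec(ax*t).as_matrix()@Re;P=gp+d*Rj[:,1]-.006*Rq[:,2]
    k=ik(P,Rq,j);j=k.x;L.append(j)
  L=np.array(L);print(e,'j5 max',L[:,4].max().round(1),'j4',L[:,3].min().round(),L[:,3].max().round(),'j6',L[:,5].min().round(),L[:,5].max().round(),L[[0,6,-1]].round(0).tolist())
E
```

```text
2.220446049250313e-16
0.1 j5 max -19.6 j4 -13.0 34.0 j6 -128.0 -83.0 [[-7.0, 19.0, -36.0, 22.0, -20.0, -83.0], [6.0, 17.0, -41.0, 34.0, -20.0, -106.0], [-1.0, 18.0, -25.0, -13.0, -28.0, -128.0]]
0.15 j5 max -23.8 j4 -17.0 30.0 j6 -124.0 -84.0 [[-7.0, 20.0, -35.0, 23.0, -24.0, -84.0], [7.0, 18.0, -39.0, 30.0, -25.0, -103.0], [-3.0, 19.0, -22.0, -17.0, -33.0, -124.0]]
0.2 j5 max -27.5 j4 -19.0 27.0 j6 -121.0 -85.0 [[-6.0, 20.0, -33.0, 23.0, -27.0, -85.0], [7.0, 19.0, -36.0, 27.0, -29.0, -101.0], [-4.0, 20.0, -19.0, -19.0, -37.0, -121.0]]
0.25 j5 max -31.1 j4 -21.0 25.0 j6 -119.0 -85.0 [[-5.0, 21.0, -32.0, 24.0, -31.0, -85.0], [8.0, 20.0, -34.0, 25.0, -33.0, -100.0], [-6.0, 21.0, -17.0, -21.0, -42.0, -119.0]]
0.3 j5 max -34.7 j4 -23.0 24.0 j6 -116.0 -86.0 [[-4.0, 22.0, -30.0, 24.0, -35.0, -86.0], [9.0, 21.0, -32.0, 24.0, -37.0, -99.0], [-7.0, 22.0, -15.0, -23.0, -46.0, -116.0]]
```

Call:
move_arm(
  series=[
    {"grip":0.35,"xyz":[0,0,0],"angular":[0,0,0]},
    {"grip":0.35,"xyz":[0,0,0],"angular":[0,0,0]},
    {"grip":0.35,"xyz":[-0.3,0,0],"angular":[0,0.05,0]},
    {"grip":0.35,"xyz":[-0.6,0,0],"angular":[0,0.1,0]},
    {"grip":0.35,"xyz":[-0.6,0,0],"angular":[0,0.1,0]},
    {"grip":0,"xyz":[-0.6,0,0],"angular":[0,0.1,0]},
    {"grip":0,"xyz":[-0.6,0,0],"angular":[0,0.1,0]},
    {"grip":0,"xyz":[-0.6,0,0],"angular":[0,0.1,0]},
    {"grip":0,"xyz":[-0.6,0,0],"angular":[0,0.1,0]},
    {"grip":0,"xyz":[-0.6,0,0],"angular":[0,0.1,0]},
  ],
)

```text
time_s: 4.4
tcp_pos: [0.5272, -0.2532, 0.1182]
ee_rot: [[-0.913, -0.313, 0.262], [-0.362, 0.917, -0.166], [-0.188, -0.247, -0.951]]
wrist_force: [-0.4, -0.1, 1.2]
gripper_width: 0.158
gripper_force: 30.0
```

```bash
python3 - <<'E'
from rel import *
s=r.sense();R,_=fit.jigT(fit.p);print(s['joints'],s['gripper_width'],s['gripper_force'],s['wrist_force'],s['moment'])
v=s['ee_rot'].T@R[:,1];print('jig y in tool',v, [ (v*d).round(1).tolist() for d in (8,20,36,52,68,84,96,104,106)])
g=s['tcp_pos']+.006*s['ee_rot'][:,2];_,o=fit.jigT(fit.p);print('grip in jig',R.T@(g-o),'fit',fit.p[8:11])
E
```

```text
[ -7.2292  18.8747 -35.8966  22.4496 -20.2117 -82.6002] 0.15829195147153627 29.98161176685244 [-0.4314 -0.064   1.1961] [0.2884 0.7719 0.0807]
jig y in tool [-0.5079  0.8529 -0.1208] [[-4.1, 6.8, -1.0], [-10.2, 17.1, -2.4], [-18.3, 30.7, -4.3], [-26.4, 44.4, -6.3], [-34.5, 58.0, -8.2], [-42.7, 71.6, -10.1], [-48.8, 81.9, -11.6], [-52.8, 88.7, -12.6], [-53.8, 90.4, -12.8]]
grip in jig [-0.0186 -0.1272  0.1125] fit [-0.0176 -0.1269  0.112 ]
```

Call:
move_arm(
  series=[
    {"grip":0,"xyz":[-2.0,3.4,-0.5],"angular":[0,0,0]},
    {"grip":0,"xyz":[-7.1,11.9,-1.7],"angular":[0,0,0]},
    {"grip":0,"xyz":[-14.2,23.9,-3.4],"angular":[0,0,0]},
    {"grip":0,"xyz":[-21.8,36.7,-5.2],"angular":[0,0,0]},
    {"grip":0,"xyz":[-29.5,49.5,-7.0],"angular":[0,0,0]},
    {"grip":0,"xyz":[-36.1,60.6,-8.6],"angular":[0,0,0]},
    {"grip":0,"xyz":[-41.6,69.9,-9.9],"angular":[0,0,0]},
    {"grip":0,"xyz":[-44.7,75.0,-10.6],"angular":[0,0,0]},
    {"grip":0,"xyz":[-45.7,76.8,-10.9],"angular":[0,0,0]},
    {"grip":0,"xyz":[-45.7,76.8,-10.9],"angular":[0,0,0]},
  ],
)

```text
time_s: 5.4
tcp_pos: [0.5426, -0.1638, 0.1182]
ee_rot: [[-0.912, -0.314, 0.263], [-0.363, 0.917, -0.165], [-0.189, -0.246, -0.951]]
wrist_force: [0.6, 2.3, -0.4]
gripper_width: 0.161
gripper_force: 30.0
```

```bash
cat > st.py <<'E'
from rel import *
s=r.sense();R,o=fit.jigT(fit.p);print(s['time_s'],s['joints'].round(1),'w',s['gripper_width'],s['gripper_force'],'F jig',R.T@s['wrist_force'])
v=s['ee_rot'].T@R[:,1];g=s['tcp_pos']+.006*s['ee_rot'][:,2];print('jig y in tool',v,'grip in jig',R.T@(g-o))
E
python3 st.py
```

```text
5.4 [   2.3   17.4  -40.6   31.7  -19.6 -100.8] w 0.16149453538878292 29.978367243893445 F jig [ 0.2002  2.3995 -0.4491]
jig y in tool [-0.5084  0.8528 -0.1199] grip in jig [-0.0182 -0.0365  0.1125]
```

Call:
move_arm(
  series=[
    {"grip":0,"xyz":[-1.5,2.6,-0.4],"angular":[0,0,0]},
    {"grip":0,"xyz":[-3.0,5.1,-0.7],"angular":[0,0,0]},
    {"grip":0,"xyz":[-4.6,7.7,-1.1],"angular":[0,0,0]},
    {"grip":0,"xyz":[-6.1,10.2,-1.4],"angular":[0,0,0]},
    {"grip":0,"xyz":[-7.6,12.8,-1.8],"angular":[0,0,0]},
    {"grip":0,"xyz":[-9.2,15.4,-2.2],"angular":[0,0,0]},
    {"grip":0,"xyz":[-10.2,17.1,-2.4],"angular":[0,0,0]},
    {"grip":0,"xyz":[-11.2,18.8,-2.6],"angular":[0,0,0]},
    {"grip":0,"xyz":[-11.2,18.8,-2.6],"angular":[0,0,0]},
  ],
)

```text
time_s: 6.3
tcp_pos: [0.5461, -0.143, 0.1182]
ee_rot: [[-0.913, -0.312, 0.262], [-0.362, 0.917, -0.167], [-0.188, -0.247, -0.951]]
wrist_force: [2.8, -3.9, -3.9]
gripper_width: 0.156
gripper_force: 30.0
```

```bash
python3 st.py
```

```text
6.3 [   4.6   17.3  -41.2   33.3  -19.9 -104.7] w 0.15624082263583175 29.98105054954067 F jig [ 3.4525 -3.3863 -3.9312]
jig y in tool [-0.5071  0.8533 -0.1212] grip in jig [-0.0181 -0.0154  0.1125]
```

Call:
move_arm(
  series=[
    {"grip":0,"xyz":[-0.5,0.9,-0.1],"angular":[0,0,0]},
    {"grip":0,"xyz":[-1.0,1.7,-0.2],"angular":[0,0,0]},
    {"grip":0,"xyz":[-1.5,2.6,-0.4],"angular":[0,0,0]},
    {"grip":0,"xyz":[-1.5,2.6,-0.4],"angular":[0,0,0]},
  ],
)

```text
time_s: 6.7
tcp_pos: [0.5466, -0.1399, 0.1182]
ee_rot: [[-0.913, -0.313, 0.262], [-0.362, 0.917, -0.166], [-0.188, -0.247, -0.951]]
wrist_force: [3.2, -3.7, -3.5]
gripper_width: 0.156
gripper_force: 30.0
```

Call:
move_arm(
  series=[
    {"grip":0,"xyz":[-0.5,0.9,-0.1],"angular":[0,0,0]},
    {"grip":0,"xyz":[-1.0,1.7,-0.2],"angular":[0,0,0]},
    {"grip":0,"xyz":[-1.0,1.7,-0.2],"angular":[0,0,0]},
  ],
)

```text
time_s: 7.0
tcp_pos: [0.547, -0.1379, 0.1182]
ee_rot: [[-0.913, -0.313, 0.262], [-0.362, 0.917, -0.166], [-0.188, -0.247, -0.951]]
wrist_force: [4.3, -3.5, -5.9]
gripper_width: 0.161
gripper_force: 30.0
```

```bash
python3 st.py
```

```text
7.0 [   5.1   17.3  -41.3   33.6  -20.  -105.5] w 0.16052275543817374 29.97961566550657 F jig [ 4.8609 -2.7211 -5.9171]
jig y in tool [-0.5075  0.8532 -0.1208] grip in jig [-0.0181 -0.0102  0.1125]
```

Slid 117 mm and not yet at the stop. I'll carry on in small steps.

Call:
move_arm(
  series=[
    {"grip":0,"xyz":[-0.5,0.9,-0.1],"angular":[0,0,0]},
    {"grip":0,"xyz":[-0.8,1.3,-0.2],"angular":[0,0,0]},
    {"grip":0,"xyz":[-0.8,1.3,-0.2],"angular":[0,0,0]},
  ],
)

```text
time_s: 7.3
tcp_pos: [0.5472, -0.1364, 0.1182]
ee_rot: [[-0.913, -0.313, 0.262], [-0.362, 0.917, -0.166], [-0.188, -0.247, -0.951]]
wrist_force: [4.1, -3.4, -4.5]
gripper_width: 0.157
gripper_force: 30.0
```

Call:
move_arm(
  series=[
    {"grip":0,"xyz":[-0.5,0.9,-0.1],"angular":[0,0,0]},
    {"grip":0,"xyz":[-0.8,1.3,-0.2],"angular":[0,0,0]},
    {"grip":0,"xyz":[-0.8,1.3,-0.2],"angular":[0,0,0]},
  ],
)

```text
time_s: 7.6
tcp_pos: [0.5473, -0.1357, 0.1182]
ee_rot: [[-0.914, -0.312, 0.261], [-0.361, 0.917, -0.167], [-0.187, -0.247, -0.951]]
wrist_force: [5.7, -7.8, -5.7]
gripper_width: 0.157
gripper_force: 30.0
```

```bash
python3 st.py
```

```text
7.6 [   5.4   17.3  -41.4   33.8  -20.1 -106. ] w 0.15671968741611803 29.983260972658172 F jig [ 6.883  -6.728  -5.7436]
jig y in tool [-0.5065  0.8535 -0.1222] grip in jig [-0.0181 -0.008   0.1125]
```

Call:
move_arm(
  series=[
    {"grip":0,"xyz":[-0.3,0.6,-0.1],"angular":[0,0,0]},
    {"grip":0,"xyz":[-0.6,1.1,-0.2],"angular":[0,0,0]},
    {"grip":0,"xyz":[-0.6,1.1,-0.2],"angular":[0,0,0]},
  ],
)

```text
time_s: 7.9
tcp_pos: [0.5473, -0.1355, 0.1182]
ee_rot: [[-0.914, -0.31, 0.26], [-0.359, 0.918, -0.169], [-0.186, -0.248, -0.951]]
wrist_force: [8.2, -14.3, -7.6]
gripper_width: 0.158
gripper_force: 30.0
```

```bash
python3 - <<'E'
import st
from h import *
ims=[]
for n,(u,v) in(('top',(265,155)),('scene',(255,175))):
    c=cap(n,n+'3');im=cv2.cvtColor(c['img'],cv2.COLOR_RGB2BGR)[v-55:v+55,u-50:u+50]
    ims.append(cv2.resize(im,None,fx=4,fy=4,interpolation=cv2.INTER_CUBIC))
cv2.imwrite('pics/m3.png',np.hstack(ims))
E
```

```text
7.9 [   5.5   17.3  -41.3   33.9  -20.2 -106.2] w 0.15848414633266225 29.987775580957532 F jig [ 10.4171 -12.7616  -7.5714]
jig y in tool [-0.5052  0.8541 -0.1238] grip in jig [-0.0182 -0.0078  0.1125]
```

View pics/m3.png

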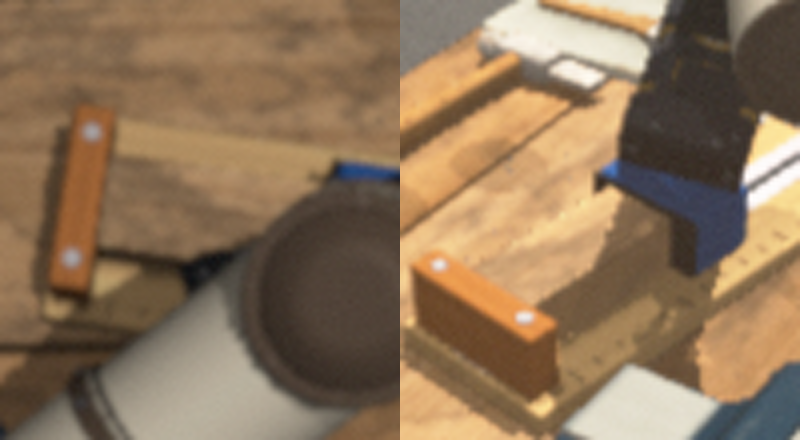

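The force rose to 12.8 N along the track with no advance. The picture shows the block touching the stop on the left and the blue jaw on the right, so it is snug. I'll work out the turn about the knob axis.

```bash
python3 - <<'E'
from rel import *
s=r.sense();R,o=fit.jigT(fit.p);a=s['ee_rot'].T@(-R@fit.ax);print('axis',a)
for t in(.3,.6,.9,1.2): print(t,a*t,-6*(Ro.from_rotvec(a*t).as_matrix()[:,2]-[0,0,1]))
K=R@fit.knobR(0.15);print('bar angle of tool x vs knob0', np.arctan2(-s['ee_rot'][:,0]@K[:,1],-s['ee_rot'][:,0]@K[:,0]))
E
```

```text
axis [-0.2314  0.0041  0.9728]
0.3 [-0.0694  0.0012  0.2919] [ 0.0531 -0.4114  0.0144]
0.6 [-0.1388  0.0024  0.5837] [ 0.2221 -0.7881  0.0561]
0.9 [-0.2083  0.0037  0.8756] [ 0.492  -1.0966  0.1216]
1.2 [-0.2777  0.0049  1.1674] [ 0.8385 -1.3092  0.2049]
bar angle of tool x vs knob0 -0.003951488680124599
```

Call:
move_arm(
  series=[
    {"grip":0,"xyz":[0,-0.1,0],"angular":[-0.023,0,0.097]},
    {"grip":0,"xyz":[0,-0.3,0],"angular":[-0.046,0.001,0.195]},
    {"grip":0,"xyz":[0.1,-0.4,0],"angular":[-0.069,0.001,0.292]},
    {"grip":0,"xyz":[0.1,-0.5,0],"angular":[-0.093,0.002,0.389]},
    {"grip":0,"xyz":[0.2,-0.7,0],"angular":[-0.116,0.002,0.486]},
    {"grip":0,"xyz":[0.2,-0.8,0.1],"angular":[-0.139,0.002,0.584]},
    {"grip":0,"xyz":[0.2,-0.8,0.1],"angular":[-0.139,0.002,0.584]},
  ],
)

```text
time_s: 8.7
tcp_pos: [0.5474, -0.1373, 0.1184]
ee_rot: [[-0.944, 0.214, 0.252], [0.213, 0.977, -0.033], [-0.253, 0.023, -0.967]]
wrist_force: [3.6, -17.0, -5.4]
gripper_width: 0.159
gripper_force: 30.0
```

```bash
cat >> st.py <<'E'
a=s['ee_rot'].T@(-R@fit.ax);K=R@fit.knobR(0);x=-s['ee_rot'][:,0]
print('axis',a,'knob angle',-np.arctan2(x@K[:,1],x@K[:,0]),'moment axis',s['moment']@(-R@fit.ax))
E
python3 st.py
```

```text
8.7 [   3.7   18.2  -30.7    6.3  -26.8 -111.5] w 0.1590754353334815 29.984702471410856 F jig [  6.3917 -16.1986  -5.3646]
jig y in tool [0.0544 0.9985 0.0092] grip in jig [-0.0179 -0.0088  0.1126]
axis [-0.2299  0.0035  0.9732] knob angle 0.7558899285429714 moment axis -1.2552544641694203
```

Call:
move_arm(
  series=[
    {"grip":0,"xyz":[0,-0.1,0],"angular":[-0.023,0,0.097]},
    {"grip":0,"xyz":[0,-0.3,0],"angular":[-0.046,0.001,0.195]},
    {"grip":0,"xyz":[0.1,-0.4,0],"angular":[-0.069,0.001,0.292]},
    {"grip":0,"xyz":[0.1,-0.5,0],"angular":[-0.093,0.002,0.389]},
    {"grip":0,"xyz":[0.2,-0.7,0],"angular":[-0.116,0.002,0.486]},
    {"grip":0,"xyz":[0.2,-0.8,0],"angular":[-0.134,0.002,0.565]},
    {"grip":0,"xyz":[0.2,-0.8,0],"angular":[-0.134,0.002,0.565]},
    {"grip":0,"xyz":[0.2,-0.8,0],"angular":[-0.134,0.002,0.565]},
  ],
)

```text
time_s: 9.5
tcp_pos: [0.5467, -0.1387, 0.1181]
ee_rot: [[-0.695, 0.649, 0.31], [0.7, 0.71, 0.082], [-0.167, 0.274, -0.947]]
wrist_force: [0.6, -19.0, -5.3]
gripper_width: 0.158
gripper_force: 30.0
```

```bash
python3 st.py
```

```text
9.5 [  -0.6   18.2  -25.6  -10.3  -28.5 -124.9] w 0.15824656365628018 29.98904109466821 F jig [  3.7491 -18.6615  -5.2906]
jig y in tool [0.5757 0.8069 0.1323] grip in jig [-0.0182 -0.0096  0.1125]
axis [-0.2284  0.0033  0.9736] knob angle 1.3326646732940226 moment axis -1.2476747927820249
```

The knob is at about 1.33 rad. I'll nudge it slightly further, ease off most of the push, open, and back out along the tool axis.

Call:
move_arm(
  series=[
    {"grip":0,"xyz":[0,0,0],"angular":[-0.012,0,0.05]},
    {"grip":0,"xyz":[0,0,0],"angular":[-0.012,0,0.05]},
    {"grip":0,"xyz":[-0.7,-1.0,-0.2],"angular":[-0.006,0,0.025]},
    {"grip":0,"xyz":[-1.4,-2.0,-0.3],"angular":[0,0,0]},
    {"grip":0,"xyz":[-1.4,-2.0,-0.3],"angular":[0,0,0]},
  ],
)

```text
time_s: 10.0
tcp_pos: [0.5467, -0.139, 0.1182]
ee_rot: [[-0.695, 0.648, 0.311], [0.7, 0.709, 0.085], [-0.166, 0.276, -0.947]]
wrist_force: [1.4, -8.7, -4.7]
gripper_width: 0.154
gripper_force: 30.0
```

```bash
python3 st.py
```

```text
10.0 [  -0.7   18.2  -25.5  -10.7  -28.6 -124.5] w 0.15413438204039295 29.99534356355464 F jig [ 2.8072 -8.3202 -4.6858]
jig y in tool [0.5756 0.8066 0.1348] grip in jig [-0.0182 -0.0099  0.1125]
axis [-0.2298  0.0014  0.9732] knob angle 1.3328060731959828 moment axis -0.5656162188522947
```

Call:
move_arm(
  series=[
    {"grip":0.6,"xyz":[0,0,0],"angular":[0,0,0]},
    {"grip":0.6,"xyz":[0,0,0],"angular":[0,0,0]},
    {"grip":0.6,"xyz":[0,0,0],"angular":[0,0,0]},
    {"grip":0.6,"xyz":[0,0,0],"angular":[0,0,0]},
    {"grip":0.6,"xyz":[0,0,0],"angular":[0,0,0]},
    {"grip":0.6,"xyz":[0,0,-10],"angular":[0,0,0]},
    {"grip":0.6,"xyz":[0,0,-30],"angular":[0,0,0]},
    {"grip":0.6,"xyz":[0,0,-60],"angular":[0,0,0]},
    {"grip":0.6,"xyz":[0,0,-100],"angular":[0,0,0]},
    {"grip":0.6,"xyz":[0,0,-130],"angular":[0,0,0]},
  ],
)

```text
time_s: 11.0
tcp_pos: [0.5061, -0.1489, 0.2443]
ee_rot: [[-0.696, 0.646, 0.313], [0.699, 0.71, 0.086], [-0.166, 0.278, -0.946]]
wrist_force: [0.0, -0.1, -0.4]
gripper_width: 0.6
gripper_force: 0.0
```

```bash
python3 st.py; python3 - <<'E'
from rel import *
s=r.sense();print(s['ee_rot'].T@np.array([-100,-180,30]))
E
```

```text
11.0 [  -2.     6.   -21.2   -7.9  -45.  -127. ] w 0.6004264731449951 0.0 F jig [ 0.0174 -0.0997 -0.4088]
jig y in tool [0.5743 0.8072 0.1364] grip in jig [-0.0565 -0.0262  0.2387]
axis [-0.2294 -0.0013  0.9733] knob angle 1.3311603029787518 moment axis -0.11501302564428566
[ -61.1386 -184.1649  -75.1356]
```

Clear of everything. I'll move aside to see the result.

Call:
move_arm(
  series=[
    {"grip":0.6,"xyz":[-9,-26,-11],"angular":[0,0,0]},
    {"grip":0.6,"xyz":[-20,-60,-25],"angular":[0,0,0]},
    {"grip":0.6,"xyz":[-33,-100,-41],"angular":[0,0,0]},
    {"grip":0.6,"xyz":[-46,-140,-57],"angular":[0,0,0]},
    {"grip":0.6,"xyz":[-55,-170,-70],"angular":[0,0,0]},
    {"grip":0.6,"xyz":[-61,-184,-75],"angular":[0,0,0]},
    {"grip":0.6,"xyz":[-61,-184,-75],"angular":[0,0,0]},
  ],
)

```text
time_s: 11.7
tcp_pos: [0.4057, -0.3302, 0.2724]
ee_rot: [[-0.694, 0.65, 0.312], [0.701, 0.708, 0.085], [-0.166, 0.277, -0.946]]
wrist_force: [0.7, -0.6, -0.8]
gripper_width: 0.602
gripper_force: 0.0
```

```bash
python3 - <<'E'
from h import *
ims=[]
for n,(u,v) in(('top',(280,160)),('scene',(260,180))):
    c=cap(n,n+'4');im=cv2.cvtColor(c['img'],cv2.COLOR_RGB2BGR)[v-60:v+60,u-66:u+66]
    ims.append(cv2.resize(im,None,fx=3,fy=3,interpolation=cv2.INTER_CUBIC))
im=cv2.cvtColor(ld('top4')['img'],cv2.COLOR_RGB2BGR)[100:284,90:480]
a=np.hstack(ims);b=cv2.resize(im,(460,217));b=np.pad(b,((0,0),(0,a.shape[1]-460),(0,0)));cv2.imwrite('pics/m4.png',np.vstack([a,b]))
E
```

```text
(no output)
```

View pics/m4.png

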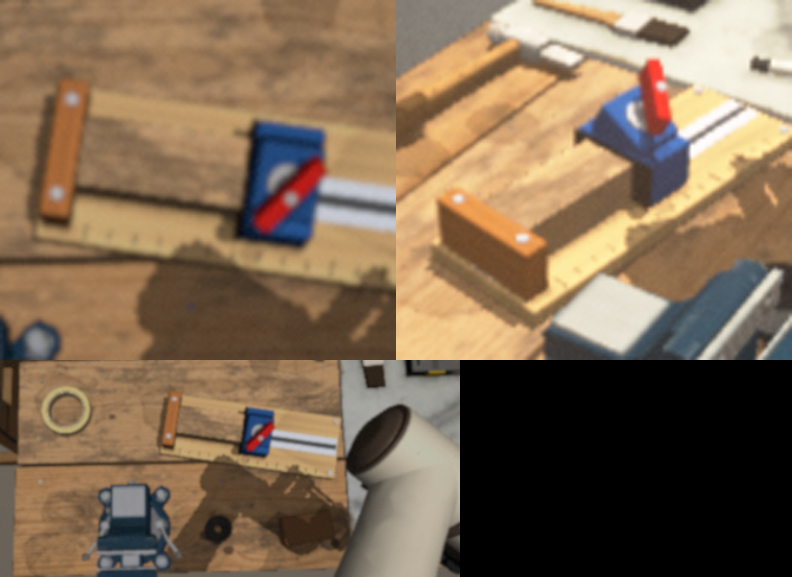

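The picture shows the block flush against the stop (left, about x=80) and the jaw (about x=245) with no visible gap. The knob bar runs from (258,228) to (322,162) in the top crop, and the other objects haven't moved. I'll check the knob angle from the picture, then hand in.

```bash
python3 - <<'E'
from rel import *
c=ld('top4');R,o=fit.jigT(fit.p);g=R@(fit.p[8:11]+[0,.119,0])+o
for th in(1.1,1.2,1.33,1.45):
    K=R@fit.knobR(th);q=proj(c,[g+K@[.033,0,.014],g+K@[-.033,0,.014]]);print(th,((q-[214,100])*3).round(0).tolist(),np.degrees(np.arctan2(*(q[0]-q[1])[::-1])))
m=cv2.inRange(cv2.cvtColor(c['img'],cv2.COLOR_RGB2HSV),(0,190,110),(6,255,255))|cv2.inRange(cv2.cvtColor(c['img'],cv2.COLOR_RGB2HSV),(174,190,110),(180,255,255))
m[:,:280]=0;m[:,330:]=0;m[:130]=0;m[190:]=0
v,u=np.nonzero(m);l=cv2.fitLine(np.c_[u,v].astype(np.float32),cv2.DIST_L2,0,.01,.01).ravel();print(len(u),u.mean(),v.mean(),np.degrees(np.arctan2(l[1],l[0])))
E
```

```text
1.1 [[313.0, 157.0], [264.0, 232.0]] -56.59212710910616
1.2 [[317.0, 160.0], [260.0, 230.0]] -50.922400363229244
1.33 [[321.0, 164.0], [256.0, 226.0]] -43.62826738421288
1.45 [[325.0, 168.0], [252.0, 222.0]] -36.96273655641095
128 310.1875 164.9375 -45.179493
```

The picture puts the knob at about 1.30 rad, so it is firmly tight.

```bash
python3 -c "
from station import r
print(r.finish_job())"
```

```text
the job is handed in; nothing more can be done
None
```

The job is handed in: the pine block lies flat and snug between jaw and end stop, with no gap visible in the pictures. The knob is locked at about 1.3 rad (tight from 1.15), the arm is clear, and the other objects are untouched; it took about 12 of the 34 s.

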